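# Swap the two reagent bottles on the tray

## Robot

A 6-joint arm with a two-finger parallel gripper is mounted at the origin on a cart in front of the work surface, level with it; the furniture and walls round the work are solid. World frame = base frame: x ahead of the robot, y to its left, z up, the work surface at z = 0. Lengths are in mm, angles in degrees, forces in N, time in s.
With the tool pointing down it reaches from about 250 to 725 mm from the base axis. Payload 9.7 kg.
Tool frame: the origin (TCP) lies midway between the tips of the shut fingers; the grasp point (between the pads) lies 19 mm behind it (ctrl.grasp_offset is the distance from the TCP to the grasp point, in mm); z points along the fingers, y is the line along which they close (so a half turn about z gives the same grasp; the last joint's range is limited). The gripper opens to 85 mm and grips with 20 to 120 N. Pads are 22 mm wide; open, the fingers measure 114 mm over their backs; the gripper's body (76 mm by 85 mm) begins 54 mm behind the grasp point. The pads swing forward as they close: fully open they stand 13 mm farther back than shut.
Start: joints at [0, 4.979, 10.078, 95.1, 0, 90], TCP at [549.997, -0, 231.284] pointing down, gripper open.
Joint ranges: [-179.16, 179.16], [-48.56, 103.87], [-65.8, 70.77], [-126.05, 130.52], [-82.76, 87.17], [-180, 180]. Speed limits (degrees/s): [127.2, 127.2, 147.25, 180, 180, 180].

## Interface

Orientations are given as a 3x3 rotation matrix whose columns are the frame's x, y, z axes.
In Python, from cell import ctrl, read_camera, calibration gives the robot as it stands. The module is installed in compiled form; this text tells all that it offers.
- The arm moves only by the tool jog_arm, never from a script. Its argument "commands" is a list of rows, each an object with "xyz": the shift along the tool's x, y, z in cm, a list of three; "twist": the turn about the tool's z in degrees. A call has 1 to 5 rows; each row shifts and turns the commanded pose from where the row before left it, along the tool's axes as they then stand; what a row does not reach is not made up. A row lasts 1/8 s, in which the tool goes at most 62.5 mm and 10.7 degrees, less where a joint would pass 70% of its speed; a pose out of reach is approached as far as the arm can. A call with a gripper value outside its range is refused whole. "hand" is the finger opening in cm, from 0 to 8.54, set as the call begins (left out, the last holds). The fingers move at their own pace and stop on an object; "newtons" is the grip in N (left out, the last holds). Time passes only in rows, so rows that do not move let the fingers close. It gives the time, the measured TCP pose, the force, the opening and the grip force at its end, in the units of the state.
- ctrl.get_obs(): the state, without advancing time (a new reading comes with each control period).
- read_camera(name): name is "scene" or "side" or "wrist"; returns the picture (420x560x3 uint8, red, green, blue); there is no depth.
- calibration(name): a dict with "vertical_fov" (degrees; the focal length in pixels is half the picture's height over the tangent of half this angle, whatever the lens; pixels are square), "cx", "cy" (the principal point, pixels), "R" (3x3) and "t" (3): a world point X has camera coordinates R X + t. Camera axes: x right, y down, z forward; pixel columns grow to the right and rows downward; lengths in mm; the calibration is good to about 2 mm. The wrist camera is an equidistant fisheye: a pixel r from the principal point sees the ray r / f radians off the axis. A picture is of the moment at which its call begins: read the wrist's pose just before it. calibration takes no time and is no camera call; for the wrist camera it gives the pose at the moment of the call.
- ctrl.job_done(): hands the job in; it is judged then, once.
The state is a dict: "time_s": time; "joint_pos": joint angles; "joint_vel": joint speeds; "joint_efforts": joint torques, N m; "tcp_pos": TCP position; "tcp_rot": TCP orientation; "wrist_force": force on the tool from outside, world axes, zero at the start; "moment": the same for the moment, N m; "opening": finger opening in mm; "gripper_force": force on a finger pad.
Only numpy, scipy, OpenCV 4.12 (cv2) and the standard library are available. Lean on these libraries where they do the work, as an engineer would, in place of code of your own. Each camera call takes 0.05 s, during which the arm holds its last target. There are 200 camera calls.

## Task

The two screw-cap bottles on the white tray, one with an orange cap and one with a blue cap, were put back in each other's places. Swap them, so that each ends standing upright in the middle of the round dark pad where the other one stood. Do not tip the bottles over, and leave the red-capped wash bottle beside the tray where it is.

Things in the scene. Friction and masses are not known exactly. Their poses are not given: they have to be found in the camera images.
- orange_bottle_center (a point): Centre (half-way up) of the loose bottle with orange screw cap and pink contents: round, 68 mm across, 152 mm tall, 0.26 kg; underside 76 mm below the centre. The cap, rigid and fixed on, spans 20 to 73 mm above the centre: grasp it from above, about 48 mm above the centre, closing along the bottle's x or y axis, where the fingers meet a width of 30 mm. z: up its axis.
- blue_bottle_center (a point): Centre (half-way up) of the loose bottle with blue screw cap and clear contents: round, 63 mm across, 126 mm tall, 0.26 kg; underside 63 mm below the centre. The cap, rigid and fixed on, spans 16 to 61 mm above the centre: grasp it from above, about 40 mm above the centre, closing along the bottle's x or y axis, where the fingers meet a width of 28 mm. z: up its axis.
- tray: White tray fixed to the bench, 140 (x) by 380 mm (y), rim 12 mm high. Origin: centre of its underside, on the bench; z up. Two round dark pads 104 mm across, centred at x = 0, y = +130 and -130 mm, tops 6 mm above the origin; each bears one bottle at the start, the orange one on either. The bench behind it (its +x side) is clear: a bottle can wait there at x = +120, y = 0 mm.
- wash_bottle_center (a point): Centre (half-way up, 94 mm above the bench) of the loose white wash bottle with red cap and bent spout, 63 mm across the body, 188 mm tall: a bystander to the right of the tray, not to be moved.
Mind the look-alikes: they are no part of the job. What is shaped like the part that bears blue_bottle_center but green or purple is not meant.

How it is judged:
By the outcome, as a careful person would: the job done as asked, in the order asked, and still so for the second after the job is handed in, with the robot touching nothing.
It also fails if it takes over 62 s, if anything falls off the work surface, if the arm or the gripper's body presses on something with over 40 N, if the wrist force passes 120 N, or if a joint passes its speed limit or range.

## Working session

There is one attempt and no reset: what is moved stays moved. The work goes in short steps, Python scripts to look and compute and a tool call to move; the robot and the scene stay as the last step left them, time stands still between calls to the robot, and variables do not carry over. Pictures are saved under pics/ and viewed, at most 10 in all, crops included, and the job is handed in when it is done.

Besides the shell and the picture viewer there is one more tool, called after "Request:" by a JSON object that holds its "method" and its "body", one argument or row to a line. jog_arm: Moves the arm, as the interface text tells. Its arguments: {"type":"object","properties":{"commands":{"type":"array","items":{"type":"object","properties":{"xyz":{"type":"array","items":{"type":"number"}},"twist":{"type":"number"}}}},"hand":{"type":"number"},"newtons":{"type":"number"}},"required":["commands"]}

```bash
mkdir -p pics
python3 - <<'E'
from cell import ctrl, read_camera, calibration
import cv2
for n in ["scene","side","wrist"]:
    c=calibration(n); im=read_camera(n); cv2.imwrite(f"pics/{n}0.png",im[:,:,::-1])
    print(n,c)
o=ctrl.get_obs(); print(o["tcp_rot"],o["time_s"],o["opening"])
E
```

```text
scene {'vertical_fov': 52.92085204220804, 'cx': 277.31492490004547, 'cy': 216.4342871641316, 'R': array([[ 0.70938387, -0.70437031,  0.02523868],
       [-0.32728552, -0.36090631, -0.87328736],
       [ 0.62422649,  0.61123572, -0.48655132]]), 't': array([-436.37354734,  225.3719195 ,  701.21352551])}
side {'vertical_fov': 56.99317394846303, 'cx': 276.2437970837292, 'cy': 207.7036594381176, 'R': array([[-0.91721569, -0.3976647 ,  0.02404517],
       [-0.22463272,  0.46638272, -0.85558594],
       [ 0.32902208, -0.79015818, -0.51710205]]), 't': array([461.19026557, 226.35183239, 789.72929917])}
wrist {'vertical_fov': 65.70646984690485, 'cx': 279.7611632947442, 'cy': 211.32843093972267, 'R': array([[ 9.99999384e-01, -2.15085076e-04, -1.08911229e-03],
       [ 1.15747002e-04, -9.55504726e-01,  2.94975772e-01],
       [-1.10409682e-03, -2.94975716e-01, -9.55504112e-01]]), 't': array([-550.42551607,  -37.72731132,  378.77917707])}
[[-3.62282905e-05  9.99999415e-01 -1.08079737e-03]
 [ 9.99999999e-01  3.62549888e-05  2.46828281e-05]
 [ 2.47219979e-05 -1.08079647e-03 -9.99999416e-01]] 0.15 85.16308087537591
```

View pics/scene0.png

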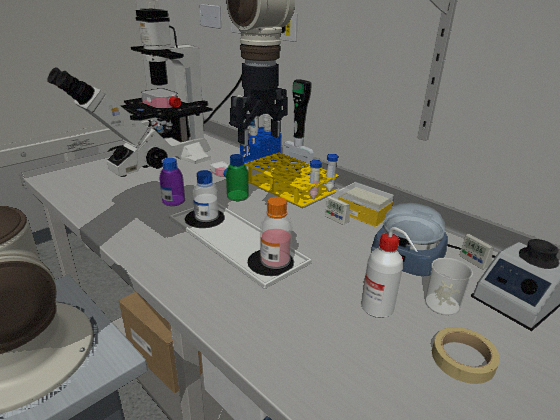

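View pics/side0.png

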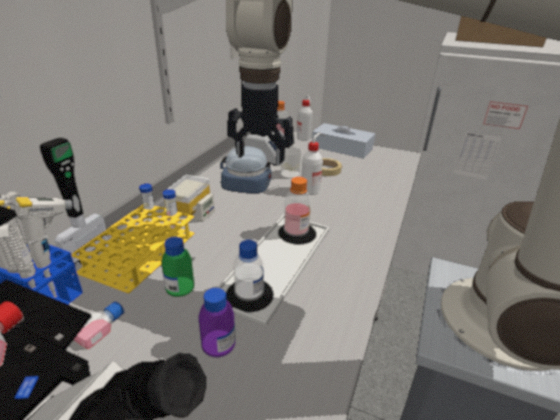

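View pics/wrist0.png

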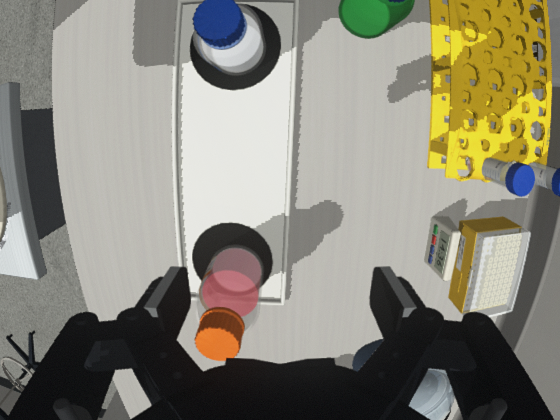

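The scene view shows the blue bottle on the +y pad (cap top about 205,173) and the orange bottle on the -y pad (cap top about 276,201). I'll enlarge the crops for better pixel positions.

Run:
```python
import cv2,numpy as np
def crop(f,x,y,w,h,s): return cv2.resize(cv2.imread(f)[y:y+h,x:x+w],None,fx=s,fy=s,interpolation=cv2.INTER_CUBIC)
a=crop("pics/scene0.png",165,160,160,130,3); b=crop("pics/side0.png",220,170,100,150,3)
o=np.zeros((450,780,3),np.uint8); o[:390,:480]=a; o[:,480:]=b
cv2.imwrite("pics/c1.png",o); cv2.imwrite("pics/c2.png",crop("pics/wrist0.png",160,0,150,370,1.6))
```

```text
(no output)
```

View pics/c1.png

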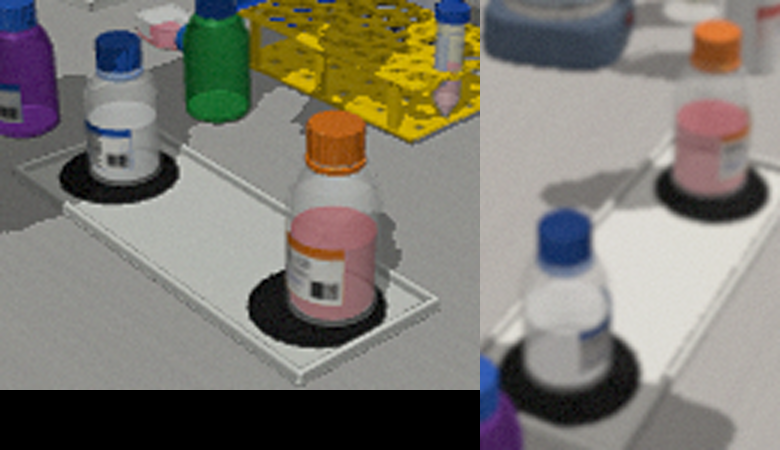

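View pics/c2.png

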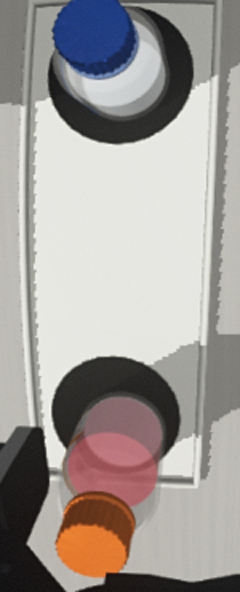

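The crops show both bottles upright. They sit slightly off-centre on their pads. Scene pixels are: cap tops (277.3,200.7) orange and (204.3,174) blue; pad centres (270.7,261.3) and (204.8,218). I'll triangulate from these.

```bash
cat > h.py <<'E'
import numpy as np
from cell import calibration
def ray(n,u,v,c=None):
    c=c or calibration(n); f=210/np.tan(np.radians(c["vertical_fov"]/2))
    p=np.array([u-c["cx"],v-c["cy"]])
    if n=="wrist":
        r=np.hypot(*p); a=r/f; d=np.array([*(p/r*np.sin(a)),np.cos(a)])
    else: d=np.array([*(p/f),1.])
    return -c["R"].T@c["t"], c["R"].T@(d/np.linalg.norm(d))
def atz(n,u,v,z):
    o,d=ray(n,u,v); return (o+d*(z-o[2])/d[2]).round(1)
def tri(*obs):
    A=0;b=0
    for q in obs:
        o,d=ray(*q); P=np.eye(3)-np.outer(d,d); A=A+P; b=b+P@o
    return np.linalg.solve(A,b).round(1)
E
python3 - <<'E'
from h import *
for nm,z,L in [("orange",155,[("scene",277.3,200.7),("side",299,180),("wrist",218.1,343)]),("blue",130,[("scene",204.3,174),("side",248.3,243.3),("wrist",217.5,19)]),
 ("padO",6,[("scene",270.7,261.3),("wrist",232.5,257.5)]),("padB",6,[("scene",204.8,218),("wrist",235.3,45.6)])]:
    print(nm,tri(*L),[atz(*q,z) for q in L])
E
```

```text
orange [ 496.1 -112.9  154.2] [array([ 497.9, -112.5,  155. ]), array([ 493.3, -110.7,  155. ]), array([ 497.1, -111.1,  155. ])]
blue [503.5 148.9 129.4] [array([501.1, 145.2, 130. ]), array([503. , 147.6, 130. ]), array([504.4, 150.3, 130. ])]
padO [ 491.4 -101.6    0.5] [array([ 487.2, -107.8,    6. ]), array([491.3, -98.1,   6. ])]
padB [500.8 155.7   1.4] [array([496.3, 148.6,   6. ]), array([501.2, 155. ,   6. ])]
```

Run:
```python
from h import *
from scipy.optimize import least_squares
from cell import ctrl
C={n:calibration(n) for n in("scene","side","wrist")}
def proj(n,X):
    c=C[n];f=210/np.tan(np.radians(c["vertical_fov"]/2)); p=X@c["R"].T+c["t"]
    if n!="wrist": return p[:,:2]/p[:,2:]*f+[c["cx"],c["cy"]]
    r=np.hypot(p[:,0],p[:,1]); return p[:,:2]/r[:,None]*(np.arctan2(r,p[:,2])*f)[:,None]+[c["cx"],c["cy"]]
T=np.linspace(0,2*np.pi,361); circ=np.c_[52*np.cos(T),52*np.sin(T),0*T]
# (cam, side, kind, value)
s=lambda v,o,k:o+v/k
M=[("wrist",1,"l",s(48,160,1.6)),("wrist",1,"r",s(193,160,1.6)),("wrist",1,"b",143/1.6),("wrist",-1,"l",s(52,160,1.6)),("wrist",-1,"r",s(180,160,1.6)),("wrist",-1,"t",356/1.6),
("scene",-1,"l",s(248,165,3)),("scene",-1,"r",s(386,165,3)),("scene",-1,"b",s(346,160,3)),("scene",1,"l",s(60,165,3)),("scene",1,"r",s(179,165,3)),("scene",1,"b",s(202,160,3)),
("side",1,"r",s(159,220,3)),("side",1,"b",s(424,170,3)),("side",-1,"l",s(176,220,3)),("side",-1,"r",s(288,220,3)),("side",-1,"b",s(221,170,3))]
def ctr(q,k): return np.array([q[0]-k*130*np.sin(q[2]),q[1]+k*130*np.cos(q[2]),6])
def res(q):
    r=[]
    for n,k,e,v in M:
        P=proj(n,circ+ctr(q,k)); r.append({"l":P[:,0].min(),"r":P[:,0].max(),"t":P[:,1].min(),"b":P[:,1].max()}[e]-v)
    return np.array(r)
f=least_squares(res,[495,25,0],x_scale=[1,1,.01],loss="soft_l1",diff_step=1e-4); q=f.x
print(q,np.degrees(q[2]),res(q).round(1)); print(ctr(q,1),ctr(q,-1))
print("wait",q[0]+120*np.cos(q[2]),q[1]+120*np.sin(q[2]))
print("green",tri(("scene",236,157),("side",175,243)),"purple",tri(("scene",169,161),("side",215,295)),ctrl.grasp_offset)
```

```text
[ 4.94962335e+02  2.58924520e+01 -4.04052013e-02] -2.3150475029991426 [-0.7  0.7  0.4 -0.9  0.2  0.3 -0.7 -0.  -1.  -0.9 -0.3 -0.7 -0.2 -0.7
 -1.8 -0.1 -0.8]
[500.21358174 155.78634868   6.        ] [ 489.71108765 -104.00144476    6.        ]
wait 614.8643932044131 21.04514699561192
green [644.8 197.6 121.2] purple [492.8 292.9 121.8] 18.700000000000003
```

The pads are at B (500,156) and O (490,-104). I'm moving above the blue cap.

Request:
{"method": "jog_arm", "body": {
  "commands": [
    {"xyz": [3.7, -1.2, 0]},
    {"xyz": [3.7, -1.2, 0]},
    {"xyz": [3.7, -1.2, 1]},
    {"xyz": [3.8, -1.1, 2]},
    {"xyz": [0, 0, 0]}
  ],
  "hand": 6.5
}}

```text
invalid input
```

Run:
```python
from cell import *
import cv2
from cell import ctrl, read_camera
o=ctrl.get_obs(); print(o["time_s"],o["tcp_pos"],calibration("wrist"))
cv2.imwrite("pics/w1.png",read_camera("wrist")[:,:,::-1])
```

```text
0.15 [5.49815547e+02 1.81919105e-02 2.30722075e+02] {'vertical_fov': 65.70646984690485, 'cx': 279.7611632947442, 'cy': 211.32843093972267, 'R': array([[ 9.99999559e-01, -2.15330891e-04, -9.13726011e-04],
       [ 6.37775169e-05, -9.55504687e-01,  2.94975913e-01],
       [-9.36586912e-04, -2.94975842e-01, -9.55504252e-01]]), 't': array([-550.49816181,  -37.72607791,  378.77548148])}
```

View pics/w1.png

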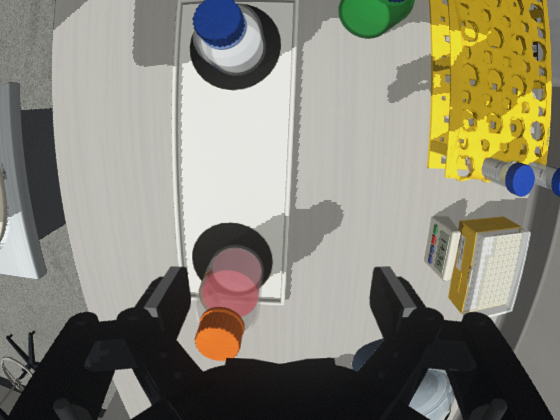

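The call was refused and the arm hasn't moved, so the picture is the same as before. "twist" is probably required in each row, so I'll include it.

Request:
{"method": "jog_arm", "body": {
  "commands": [
    {"xyz": [3.7, -1.2, 0], "twist": 0},
    {"xyz": [3.7, -1.2, 0], "twist": 0},
    {"xyz": [3.7, -1.2, 1], "twist": 0},
    {"xyz": [3.8, -1.1, 2], "twist": 0},
    {"xyz": [0, 0, 0], "twist": 0}
  ],
  "hand": 6.5,
  "newtons": 40
}}

```text
time_s: 0.82
tcp_pos: [501.7, 150.8, 199.7]
tcp_rot: [[-0.003, 1.0, -0.003], [1.0, 0.003, -0.0], [-0.0, -0.003, -1.0]]
wrist_force: [-0.3, 0.3, 1.4]
opening: 64.9
gripper_force: 0.0
```

Run:
```python
import cv2
from cell import ctrl, read_camera
from h import *
o=ctrl.get_obs(); print(o["time_s"],o["tcp_pos"]); c=calibration("wrist")
im=read_camera("wrist"); cv2.imwrite("pics/w2.png",im[:,:,::-1])
np.save("c.npy",c,allow_pickle=True)
```

```text
0.825 [501.67373923 150.79580907 199.67396196]
```

View pics/w2.png

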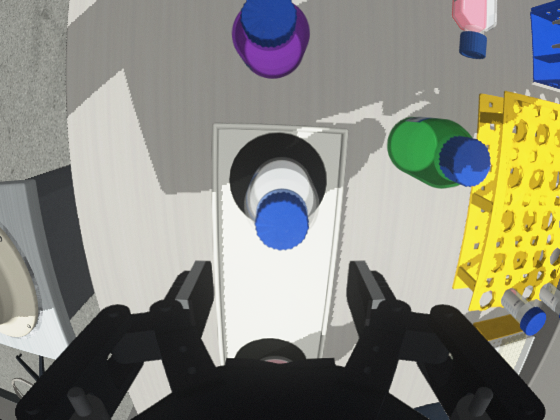

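The blue cap's top disc is centred at about (283,221). The pad spans x 230-327 with its top edge at y 132.

Run:
```python
from h import *
from cell import ctrl
print(ctrl.get_obs()["tcp_pos"])
print(atz("wrist",282.8,221,130), atz("wrist",278.5,131.5,6),atz("wrist",230,180,6),atz("wrist",327,180,6))
```

```text
[502.33490557 149.78519619 200.61257074]
[505.2 152.7 130. ] [501.6 207.1   6. ] [450.1 156.1   6. ] [553.1 156.3   6. ]
```

Request:
{"method": "jog_arm", "body": {
  "commands": [
    {"xyz": [0.1, 0.25, 3], "twist": 0},
    {"xyz": [0, 0, 3], "twist": 0},
    {"xyz": [0, 0, 3], "twist": 0},
    {"xyz": [0, 0, 2], "twist": 0},
    {"xyz": [0, 0, 0], "twist": 0}
  ]
}}

```text
time_s: 1.5
tcp_pos: [505.1, 148.9, 90.4]
tcp_rot: [[0.001, 1.0, -0.002], [1.0, -0.001, -0.001], [-0.001, -0.002, -1.0]]
wrist_force: [-0.7, -0.6, 0.1]
opening: 65.2
gripper_force: 0.0
```

Request:
{"method": "jog_arm", "body": {
  "commands": [
    {"xyz": [0, 0, 0], "twist": 0},
    {"xyz": [0, 0, 0], "twist": 0},
    {"xyz": [0, 0, 0], "twist": 0},
    {"xyz": [0, 0, 0], "twist": 0},
    {"xyz": [0, 0, 0], "twist": 0}
  ],
  "hand": 2,
  "newtons": 40
}}

```text
time_s: 2.12
tcp_pos: [505.6, 150.1, 92.7]
tcp_rot: [[-0.0, 1.0, 0.001], [1.0, 0.0, 0.0], [0.0, 0.001, -1.0]]
wrist_force: [-3.5, -0.3, 6.7]
opening: 29.8
gripper_force: 37.3
```

Request:
{"method": "jog_arm", "body": {
  "commands": [
    {"xyz": [0, 0, -1], "twist": 0},
    {"xyz": [0, 0, -2], "twist": 0},
    {"xyz": [0, 0, -2], "twist": 0},
    {"xyz": [-0.5, 0.5, -1], "twist": 0},
    {"xyz": [-1, 1, 0], "twist": 0}
  ]
}}

```text
time_s: 2.75
tcp_pos: [521.4, 134.8, 152.0]
tcp_rot: [[-0.001, 1.0, 0.001], [1.0, 0.001, 0.0], [0.0, 0.001, -1.0]]
wrist_force: [1.2, 0.2, -4.4]
opening: 28.9
gripper_force: 39.4
```

Request:
{"method": "jog_arm", "body": {
  "commands": [
    {"xyz": [-2.5, 2, 0], "twist": 0},
    {"xyz": [-3, 2.5, 0], "twist": 0},
    {"xyz": [-3, 2.5, 0], "twist": 0},
    {"xyz": [-2, 1.7, 0], "twist": 0},
    {"xyz": [-1, 0.8, 0], "twist": 0}
  ]
}}

```text
time_s: 3.38
tcp_pos: [616.1, 18.1, 149.8]
tcp_rot: [[0.002, 1.0, -0.002], [1.0, -0.002, -0.0], [-0.0, -0.002, -1.0]]
wrist_force: [0.0, -0.2, -3.0]
opening: 28.9
gripper_force: 39.6
```

Request:
{"method": "jog_arm", "body": {
  "commands": [
    {"xyz": [0, 0, 0], "twist": 0},
    {"xyz": [0, 0, 0], "twist": 0},
    {"xyz": [0, 0, 1], "twist": 0},
    {"xyz": [0, 0, 2], "twist": 0},
    {"xyz": [0, 0, 2], "twist": 0}
  ]
}}

```text
time_s: 4.0
tcp_pos: [615.1, 20.7, 100.3]
tcp_rot: [[-0.001, 1.0, 0.0], [1.0, 0.001, 0.0], [0.0, 0.0, -1.0]]
wrist_force: [0.4, 0.3, -2.5]
opening: 28.8
gripper_force: 39.7
```

Request:
{"method": "jog_arm", "body": {
  "commands": [
    {"xyz": [0, 0, 0.6], "twist": 0},
    {"xyz": [0, 0, 0.4], "twist": 0},
    {"xyz": [0, 0, 0.2], "twist": 0},
    {"xyz": [0, 0, 0.2], "twist": 0},
    {"xyz": [0, 0, 0], "twist": 0}
  ]
}}

```text
time_s: 4.62
tcp_pos: [615.6, 20.0, 87.5]
tcp_rot: [[0.0, 1.0, 0.0], [1.0, -0.0, -0.0], [-0.0, 0.0, -1.0]]
wrist_force: [0.6, 0.3, -2.6]
opening: 28.6
gripper_force: 39.6
```

Request:
{"method": "jog_arm", "body": {
  "commands": [
    {"xyz": [0, 0, 0.1], "twist": 0},
    {"xyz": [0, 0, 0.1], "twist": 0},
    {"xyz": [0, 0, 0], "twist": 0}
  ]
}}

```text
time_s: 5.0
tcp_pos: [615.8, 20.0, 86.8]
tcp_rot: [[0.0, 1.0, 0.002], [1.0, -0.0, 0.0], [0.0, 0.002, -1.0]]
wrist_force: [-2.8, -0.3, 5.8]
opening: 28.7
gripper_force: 40.9
```

Request:
{"method": "jog_arm", "body": {
  "commands": [
    {"xyz": [0, 0, 0.1], "twist": 0},
    {"xyz": [0, 0, 0.1], "twist": 0},
    {"xyz": [0, 0, 0], "twist": 0}
  ]
}}

```text
time_s: 5.38
tcp_pos: [615.9, 20.0, 86.7]
tcp_rot: [[-0.0, 1.0, 0.003], [1.0, 0.0, 0.0], [0.0, 0.003, -1.0]]
wrist_force: [-7.8, -0.5, 18.2]
opening: 28.3
gripper_force: 42.6
```

It's on the bench. I'll ease off, release and lift.

Request:
{"method": "jog_arm", "body": {
  "commands": [
    {"xyz": [0, 0, -0.2], "twist": 0},
    {"xyz": [0, 0, 0], "twist": 0}
  ]
}}

```text
time_s: 5.62
tcp_pos: [615.8, 20.0, 86.8]
tcp_rot: [[0.0, 1.0, 0.002], [1.0, -0.0, 0.0], [0.0, 0.002, -1.0]]
wrist_force: [-4.6, -0.1, 8.7]
opening: 28.7
gripper_force: 41.1
```

Request:
{"method": "jog_arm", "body": {
  "commands": [
    {"xyz": [0, 0, 0], "twist": 0},
    {"xyz": [0, 0, 0], "twist": 0},
    {"xyz": [0, 0, 0], "twist": 0},
    {"xyz": [0, 0, 0], "twist": 0},
    {"xyz": [0, 0, -1], "twist": 0}
  ],
  "hand": 6.5
}}

```text
time_s: 6.25
tcp_pos: [615.0, 20.0, 94.8]
tcp_rot: [[0.0, 1.0, -0.002], [1.0, -0.0, -0.0], [-0.0, -0.002, -1.0]]
wrist_force: [-0.1, -0.1, 0.3]
opening: 64.8
gripper_force: 0.0
```

Request:
{"method": "jog_arm", "body": {
  "commands": [
    {"xyz": [0, 0, -3], "twist": 0},
    {"xyz": [0, 0, -4], "twist": 0},
    {"xyz": [0, 0, -4], "twist": 0},
    {"xyz": [-2, -2, -1], "twist": 0},
    {"xyz": [-4, -3, 0], "twist": 0}
  ]
}}

```text
time_s: 6.88
tcp_pos: [565.9, -39.8, 217.0]
tcp_rot: [[-0.002, 1.0, 0.003], [1.0, 0.002, -0.0], [-0.0, 0.003, -1.0]]
wrist_force: [0.5, -0.6, -0.1]
opening: 65.3
gripper_force: 0.0
```

Request:
{"method": "jog_arm", "body": {
  "commands": [
    {"xyz": [-4, -3.4, 0], "twist": 0},
    {"xyz": [-2, -2.3, 0], "twist": 0},
    {"xyz": [-1, -1, 0], "twist": 0},
    {"xyz": [0, 0, 0], "twist": 0},
    {"xyz": [0, 0, 0], "twist": 0}
  ]
}}

```text
time_s: 7.5
tcp_pos: [499.2, -109.5, 215.3]
tcp_rot: [[-0.001, 1.0, 0.0], [1.0, 0.001, 0.0], [0.0, 0.0, -1.0]]
wrist_force: [0.1, -0.2, -0.5]
opening: 65.1
gripper_force: 0.0
```

Run:
```python
import cv2
from cell import ctrl, read_camera
from h import *
o=ctrl.get_obs(); print(o["time_s"],o["tcp_pos"]); c=calibration("wrist")
im=read_camera("wrist"); cv2.imwrite("pics/w3.png",im[:,:,::-1])
hsv=cv2.cvtColor(im,cv2.COLOR_RGB2HSV)
m=cv2.inRange(hsv,(8,180,200),(18,255,255)); n,l,st,ce=cv2.connectedComponentsWithStats(m)
for i in range(1,n):
    if st[i,4]>300: print(st[i],ce[i])
```

```text
7.5 [ 499.19662505 -109.4545352   215.30017267]
[ 245  208   58   53 2412] [273.34784411 233.62189055]
```

View pics/w3.png

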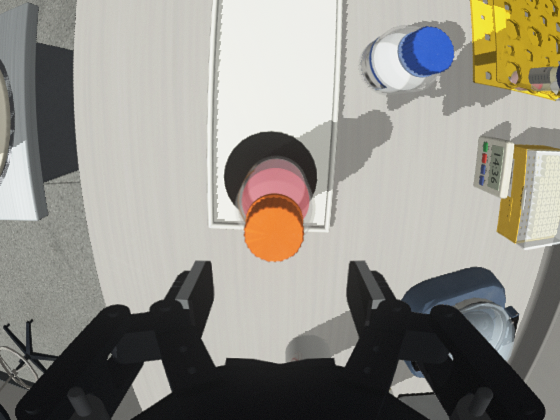

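The orange cap top is at (274,233). The pad spans x 224-317 with its top at y 131. The blue bottle stands upright at the waiting spot, cap at (427,50).

Run:
```python
from h import *
print(atz("wrist",274,233.3,155), atz("wrist",270.5,131,6),atz("wrist",224,177,6),atz("wrist",317,177,6),atz("wrist",427,49,124))
```

```text
[ 496.2 -111.4  155. ] [490.1 -52.1   6. ] [ 438.2 -102.3    6. ] [ 541.1 -102.4    6. ] [610.6  22.  124. ]
```

Request:
{"method": "jog_arm", "body": {
  "commands": [
    {"xyz": [-0.15, -0.2, 3], "twist": 0},
    {"xyz": [0, 0, 3], "twist": 0},
    {"xyz": [0, 0, 3], "twist": 0},
    {"xyz": [0, 0, 1.2], "twist": 0},
    {"xyz": [0, 0, 0], "twist": 0}
  ]
}}

```text
time_s: 8.18
tcp_pos: [496.5, -111.1, 112.9]
tcp_rot: [[-0.001, 1.0, -0.001], [1.0, 0.001, 0.0], [0.0, -0.001, -1.0]]
wrist_force: [-0.6, 0.2, 1.5]
opening: 65.0
gripper_force: 0.0
```

Request:
{"method": "jog_arm", "body": {
  "commands": [
    {"xyz": [0, 0, 0], "twist": 0},
    {"xyz": [0, 0, 0], "twist": 0},
    {"xyz": [0, 0, 0], "twist": 0},
    {"xyz": [0, 0, 0], "twist": 0},
    {"xyz": [0, 0, 0], "twist": 0}
  ],
  "hand": 2
}}

```text
time_s: 8.8
tcp_pos: [496.7, -111.6, 114.4]
tcp_rot: [[0.0, 1.0, 0.001], [1.0, -0.0, -0.0], [-0.0, 0.001, -1.0]]
wrist_force: [-2.6, 0.3, 6.1]
opening: 30.1
gripper_force: 41.4
```

Request:
{"method": "jog_arm", "body": {
  "commands": [
    {"xyz": [0, 0, -1], "twist": 0},
    {"xyz": [0, 0, -2], "twist": 0},
    {"xyz": [0, 0, -2], "twist": 0},
    {"xyz": [1, 0, -1], "twist": 0},
    {"xyz": [2, 0.1, 0], "twist": 0}
  ]
}}

```text
time_s: 9.43
tcp_pos: [497.8, -81.2, 174.1]
tcp_rot: [[0.001, 1.0, 0.001], [1.0, -0.001, -0.0], [-0.0, 0.001, -1.0]]
wrist_force: [0.2, 0.1, -2.1]
opening: 30.1
gripper_force: 40.7
```

Request:
{"method": "jog_arm", "body": {
  "commands": [
    {"xyz": [3, 0.1, 0], "twist": 0},
    {"xyz": [3.5, 0.1, 0], "twist": 0},
    {"xyz": [3.5, 0.1, 0], "twist": 0},
    {"xyz": [3.5, 0, 0], "twist": 0},
    {"xyz": [3.5, 0, 0], "twist": 0}
  ]
}}

```text
time_s: 10.05
tcp_pos: [500.1, 90.2, 173.1]
tcp_rot: [[-0.0, 1.0, -0.0], [1.0, 0.0, 0.0], [0.0, -0.0, -1.0]]
wrist_force: [1.5, 0.0, -2.8]
opening: 29.9
gripper_force: 40.8
```

Request:
{"method": "jog_arm", "body": {
  "commands": [
    {"xyz": [3, 0, 0], "twist": 0},
    {"xyz": [2, 0, 0], "twist": 0},
    {"xyz": [1.2, 0, 0], "twist": 0},
    {"xyz": [0.5, 0, 0], "twist": 0},
    {"xyz": [0, 0, 0], "twist": 0}
  ]
}}

```text
time_s: 10.68
tcp_pos: [500.5, 155.2, 173.3]
tcp_rot: [[0.0, 1.0, -0.0], [1.0, -0.0, -0.0], [-0.0, -0.0, -1.0]]
wrist_force: [-0.7, -0.0, -2.4]
opening: 30.0
gripper_force: 40.8
```

Request:
{"method": "jog_arm", "body": {
  "commands": [
    {"xyz": [0, 0, 1], "twist": 0},
    {"xyz": [0, 0, 1.5], "twist": 0},
    {"xyz": [0, 0, 1.5], "twist": 0},
    {"xyz": [0, 0, 0.7], "twist": 0},
    {"xyz": [0, 0, 0], "twist": 0}
  ]
}}

```text
time_s: 11.3
tcp_pos: [500.1, 155.3, 125.5]
tcp_rot: [[0.0, 1.0, -0.001], [1.0, -0.0, -0.0], [-0.0, -0.001, -1.0]]
wrist_force: [-0.2, 0.6, -1.8]
opening: 30.5
gripper_force: 40.7
```

Request:
{"method": "jog_arm", "body": {
  "commands": [
    {"xyz": [0.03, 0.08, 0.5], "twist": 0},
    {"xyz": [0, 0, 0.3], "twist": 0},
    {"xyz": [0, 0, 0.2], "twist": 0},
    {"xyz": [0, 0, 0.1], "twist": 0},
    {"xyz": [0, 0, 0], "twist": 0}
  ]
}}

```text
time_s: 11.92
tcp_pos: [501.3, 155.8, 115.3]
tcp_rot: [[0.0, 1.0, 0.0], [1.0, -0.0, -0.0], [-0.0, 0.0, -1.0]]
wrist_force: [-0.5, -0.1, -2.9]
opening: 30.2
gripper_force: 40.8
```

Request:
{"method": "jog_arm", "body": {
  "commands": [
    {"xyz": [0, 0, 0.1], "twist": 0},
    {"xyz": [0, 0, 0], "twist": 0}
  ]
}}

```text
time_s: 12.18
tcp_pos: [501.4, 155.8, 114.5]
tcp_rot: [[-0.0, 1.0, 0.0], [1.0, 0.0, 0.0], [0.0, 0.0, -1.0]]
wrist_force: [-1.0, -1.0, -0.8]
opening: 30.5
gripper_force: 40.8
```

Request:
{"method": "jog_arm", "body": {
  "commands": [
    {"xyz": [0, 0, 0.1], "twist": 0},
    {"xyz": [0, 0, 0], "twist": 0}
  ]
}}

```text
time_s: 12.42
tcp_pos: [501.4, 155.9, 114.4]
tcp_rot: [[-0.0, 1.0, 0.001], [1.0, 0.0, 0.001], [0.001, 0.001, -1.0]]
wrist_force: [-3.4, -0.2, 6.1]
opening: 30.5
gripper_force: 41.8
```

Request:
{"method": "jog_arm", "body": {
  "commands": [
    {"xyz": [0, 0, 0], "twist": 0},
    {"xyz": [0, 0, 0], "twist": 0},
    {"xyz": [0, 0, 0], "twist": 0},
    {"xyz": [0, 0, 0], "twist": 0},
    {"xyz": [0, 0, -1], "twist": 0}
  ],
  "hand": 6.5
}}

```text
time_s: 13.05
tcp_pos: [500.8, 155.7, 122.9]
tcp_rot: [[0.0, 1.0, -0.001], [1.0, -0.0, -0.0], [-0.0, -0.001, -1.0]]
wrist_force: [-0.6, 0.1, -0.0]
opening: 64.9
gripper_force: 0.0
```

Request:
{"method": "jog_arm", "body": {
  "commands": [
    {"xyz": [0, 0, -3], "twist": 0},
    {"xyz": [0, 0, -4], "twist": 0},
    {"xyz": [0, 0, -2], "twist": 0},
    {"xyz": [-2, 1.5, 0], "twist": 0},
    {"xyz": [-3, 2.5, 0], "twist": 0}
  ]
}}

```text
time_s: 13.68
tcp_pos: [541.7, 105.9, 214.8]
tcp_rot: [[-0.002, 1.0, 0.002], [1.0, 0.002, 0.001], [0.001, 0.002, -1.0]]
wrist_force: [0.9, 0.2, 0.0]
opening: 65.1
gripper_force: 0.0
```

Request:
{"method": "jog_arm", "body": {
  "commands": [
    {"xyz": [-4, 3.4, 0], "twist": 0},
    {"xyz": [-3, 2.5, 0], "twist": 0},
    {"xyz": [-1.5, 1.3, 0], "twist": 0},
    {"xyz": [0, 0, 0], "twist": 0},
    {"xyz": [0, 0, 0], "twist": 0}
  ]
}}

```text
time_s: 14.3
tcp_pos: [612.8, 21.6, 213.6]
tcp_rot: [[-0.001, 1.0, -0.0], [1.0, 0.001, 0.0], [0.0, -0.0, -1.0]]
wrist_force: [-0.0, 1.5, 0.7]
opening: 65.0
gripper_force: 0.0
```

Run:
```python
import cv2
from cell import ctrl, read_camera
from h import *
o=ctrl.get_obs(); print(o["time_s"],o["tcp_pos"])
cv2.imwrite("pics/w4.png",read_camera("wrist")[:,:,::-1])
```

```text
14.3 [612.84271563  21.59117654 213.61628532]
```

View pics/w4.png

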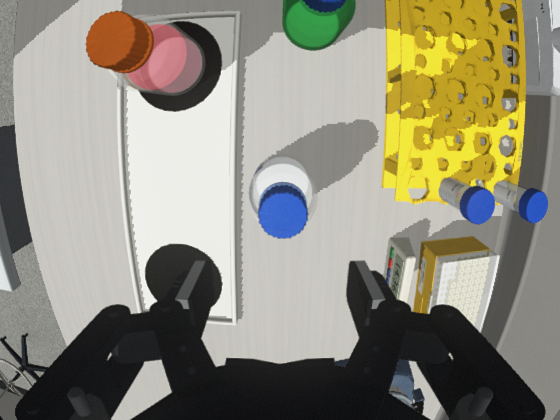

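The blue bottle is upright, cap at (283,212). The orange bottle stands on the far pad, and the empty pad is at about (183,280).

Run:
```python
from h import *
print(atz("wrist",283,212,124),atz("wrist",183,280.5,6))
```

```text
[616.1  25.3 124. ] [ 491.5 -102.2    6. ]
```

Request:
{"method": "jog_arm", "body": {
  "commands": [
    {"xyz": [0.2, 0.3, 3], "twist": 0},
    {"xyz": [0, 0, 3.5], "twist": 0},
    {"xyz": [0, 0, 3.5], "twist": 0},
    {"xyz": [0, 0, 2.5], "twist": 0},
    {"xyz": [0, 0, 0], "twist": 0}
  ]
}}

```text
time_s: 14.98
tcp_pos: [614.7, 23.7, 86.8]
tcp_rot: [[-0.001, 1.0, -0.003], [1.0, 0.001, -0.0], [-0.0, -0.003, -1.0]]
wrist_force: [-0.1, -0.2, 1.5]
opening: 65.0
gripper_force: 0.0
```

Request:
{"method": "jog_arm", "body": {
  "commands": [
    {"xyz": [0, 0, 0], "twist": 0},
    {"xyz": [0, 0, 0], "twist": 0},
    {"xyz": [0, 0, 0], "twist": 0},
    {"xyz": [0, 0, 0], "twist": 0},
    {"xyz": [0, 0, 0], "twist": 0}
  ],
  "hand": 2
}}

```text
time_s: 15.6
tcp_pos: [616.6, 23.0, 90.1]
tcp_rot: [[-0.0, 1.0, 0.002], [1.0, 0.0, 0.0], [0.0, 0.002, -1.0]]
wrist_force: [-3.4, 0.8, 6.2]
opening: 28.4
gripper_force: 38.1
```

Request:
{"method": "jog_arm", "body": {
  "commands": [
    {"xyz": [0, 0, -1], "twist": 0},
    {"xyz": [0, 0, -2], "twist": 0},
    {"xyz": [0, 0, -2], "twist": 0},
    {"xyz": [-0.5, -0.5, -1], "twist": 0},
    {"xyz": [-1.2, -1.2, 0], "twist": 0}
  ]
}}

```text
time_s: 16.23
tcp_pos: [599.2, 5.4, 148.7]
tcp_rot: [[-0.001, 1.0, 0.001], [1.0, 0.001, -0.0], [-0.0, 0.001, -1.0]]
wrist_force: [1.1, -0.2, -3.1]
opening: 28.4
gripper_force: 38.9
```

Request:
{"method": "jog_arm", "body": {
  "commands": [
    {"xyz": [-2.5, -2.5, 0], "twist": 0},
    {"xyz": [-3, -3, 0], "twist": 0},
    {"xyz": [-3, -3, 0], "twist": 0},
    {"xyz": [-1.8, -1.8, 0], "twist": 0},
    {"xyz": [-0.7, -0.6, 0], "twist": 0}
  ]
}}

```text
time_s: 16.85
tcp_pos: [488.4, -105.4, 147.7]
tcp_rot: [[0.002, 1.0, -0.001], [1.0, -0.002, -0.0], [-0.0, -0.001, -1.0]]
wrist_force: [0.4, -0.1, -2.6]
opening: 28.2
gripper_force: 40.0
```

Request:
{"method": "jog_arm", "body": {
  "commands": [
    {"xyz": [0, 0, 0], "twist": 0},
    {"xyz": [0, 0, 1], "twist": 0},
    {"xyz": [0, 0, 2], "twist": 0},
    {"xyz": [0, 0, 1], "twist": 0},
    {"xyz": [0, 0, 0], "twist": 0}
  ]
}}

```text
time_s: 17.48
tcp_pos: [490.0, -103.7, 107.2]
tcp_rot: [[-0.001, 1.0, -0.002], [1.0, 0.001, 0.0], [0.0, -0.002, -1.0]]
wrist_force: [0.1, 0.5, -4.2]
opening: 28.0
gripper_force: 39.9
```

Request:
{"method": "jog_arm", "body": {
  "commands": [
    {"xyz": [-0.05, 0, 0.5], "twist": 0},
    {"xyz": [0, 0, 0.3], "twist": 0},
    {"xyz": [0, 0, 0.1], "twist": 0},
    {"xyz": [0, 0, 0.1], "twist": 0},
    {"xyz": [0, 0, 0], "twist": 0}
  ]
}}

```text
time_s: 18.1
tcp_pos: [490.3, -104.7, 98.4]
tcp_rot: [[0.0, 1.0, 0.0], [1.0, -0.0, -0.0], [-0.0, 0.0, -1.0]]
wrist_force: [0.1, 0.8, -2.5]
opening: 28.0
gripper_force: 40.0
```

Request:
{"method": "jog_arm", "body": {
  "commands": [
    {"xyz": [0, 0, 0.1], "twist": 0},
    {"xyz": [0, 0, 0], "twist": 0}
  ]
}}

```text
time_s: 18.35
tcp_pos: [490.3, -104.7, 97.2]
tcp_rot: [[0.0, 1.0, -0.0], [1.0, -0.0, 0.0], [0.0, -0.0, -1.0]]
wrist_force: [-0.8, -0.1, -3.2]
opening: 27.9
gripper_force: 40.0
```

Request:
{"method": "jog_arm", "body": {
  "commands": [
    {"xyz": [0, 0, 0.1], "twist": 0},
    {"xyz": [0, 0, 0], "twist": 0}
  ]
}}

```text
time_s: 18.6
tcp_pos: [490.3, -104.7, 96.2]
tcp_rot: [[0.0, 1.0, -0.0], [1.0, -0.0, 0.0], [0.0, -0.0, -1.0]]
wrist_force: [-0.0, 0.0, -3.2]
opening: 28.1
gripper_force: 40.0
```

Request:
{"method": "jog_arm", "body": {
  "commands": [
    {"xyz": [0, 0, 0.1], "twist": 0},
    {"xyz": [0, 0, 0], "twist": 0}
  ]
}}

```text
time_s: 18.85
tcp_pos: [490.4, -104.7, 96.1]
tcp_rot: [[-0.0, 1.0, 0.001], [1.0, 0.0, 0.0], [0.0, 0.001, -1.0]]
wrist_force: [-2.6, 1.5, 6.2]
opening: 27.9
gripper_force: 40.8
```

It's on the pad. I'll release, lift and check.

Request:
{"method": "jog_arm", "body": {
  "commands": [
    {"xyz": [0, 0, 0], "twist": 0},
    {"xyz": [0, 0, 0], "twist": 0},
    {"xyz": [0, 0, 0], "twist": 0},
    {"xyz": [0, 0, 0], "twist": 0},
    {"xyz": [0, 0, -1], "twist": 0}
  ],
  "hand": 6.5
}}

```text
time_s: 19.48
tcp_pos: [489.9, -104.6, 105.0]
tcp_rot: [[-0.0, 1.0, -0.001], [1.0, 0.0, 0.0], [0.0, -0.001, -1.0]]
wrist_force: [0.5, 0.1, -0.4]
opening: 65.0
gripper_force: 0.0
```

Request:
{"method": "jog_arm", "body": {
  "commands": [
    {"xyz": [0, 0, -3], "twist": 0},
    {"xyz": [0, 0, -4], "twist": 0},
    {"xyz": [0, 0, -4], "twist": 0},
    {"xyz": [0, 0, 0], "twist": 0},
    {"xyz": [0, 0, 0], "twist": 0}
  ]
}}

```text
time_s: 20.1
tcp_pos: [490.3, -104.7, 215.1]
tcp_rot: [[-0.0, 1.0, 0.0], [1.0, 0.0, -0.0], [-0.0, 0.0, -1.0]]
wrist_force: [-0.7, 0.3, -0.3]
opening: 65.1
gripper_force: 0.0
```

```bash
cat > blob.py <<'E'
import cv2
from cell import ctrl, read_camera
from h import *
def look(fn,col,z):
    o=ctrl.get_obs(); print(o["time_s"],o["tcp_pos"]); im=read_camera("wrist"); cv2.imwrite(fn,im[:,:,::-1])
    hsv=cv2.cvtColor(im,cv2.COLOR_RGB2HSV)
    lo,hi={"o":((8,180,200),(18,255,255)),"b":((105,150,90),(125,255,255))}[col]
    n,l,st,ce=cv2.connectedComponentsWithStats(cv2.inRange(hsv,lo,hi))
    for i in range(1,n):
        if st[i,4]>300: print(st[i],ce[i].round(1),atz("wrist",*ce[i],z))
E
python3 -c "from blob import *; look('pics/w5.png','b',130)"
```

```text
20.1 [ 490.30459947 -104.68594527  215.1489553 ]
[ 255  189   49   52 1905] [279.4 215.6] [ 490.6 -102.2  130. ]
```

Blue is at about (490.6,-103), against a pad centre of (490,-104). Next I'll check orange the same way.

Request:
{"method": "jog_arm", "body": {
  "commands": [
    {"xyz": [4, 0.2, -0.5], "twist": 0},
    {"xyz": [6, 0.3, -0.5], "twist": 0},
    {"xyz": [6, 0.3, 0], "twist": 0},
    {"xyz": [6, 0.2, 0], "twist": 0},
    {"xyz": [4, 0.1, 0], "twist": 0}
  ]
}}

```text
time_s: 20.78
tcp_pos: [500.5, 157.6, 224.0]
tcp_rot: [[-0.002, 1.0, -0.002], [1.0, 0.002, -0.0], [-0.0, -0.002, -1.0]]
wrist_force: [1.0, -0.3, -0.1]
opening: 64.8
gripper_force: 0.0
```

Request:
{"method": "jog_arm", "body": {
  "commands": [
    {"xyz": [0, 0, 0], "twist": 0},
    {"xyz": [0, 0, 0], "twist": 0},
    {"xyz": [0, 0, 0], "twist": 0}
  ]
}}

```text
time_s: 21.15
tcp_pos: [501.2, 154.3, 225.0]
tcp_rot: [[0.001, 1.0, -0.0], [1.0, -0.001, -0.0], [-0.0, -0.0, -1.0]]
wrist_force: [-0.5, -0.5, -0.1]
opening: 65.2
gripper_force: 0.0
```

Run:
```python
from blob import *
look('pics/w6.png','o',155)
s=cv2.cvtColor(read_camera("scene"),cv2.COLOR_RGB2BGR)[150:300,150:350]; 
a=cv2.imread('pics/w6.png')[90:300,180:390]; b=cv2.imread('pics/w5.png')[90:300,180:390]
s=cv2.resize(s,(400,300)); a=cv2.resize(a,(400,400));b=cv2.resize(b,(400,400))
r=lambda m:cv2.resize(m,(300,300))
o=np.zeros((600,700,3),np.uint8); o[:300,:400]=s; o[:300,400:]=r(a); o[300:,400:]=r(b)
cv2.imwrite('pics/fin.png',o)
```

```text
21.15 [501.2481654  154.32571446 225.0320572 ]
[ 250  198   56   51 2086] [277.6 221.6] [500.7 157.  155. ]
```

View pics/fin.png

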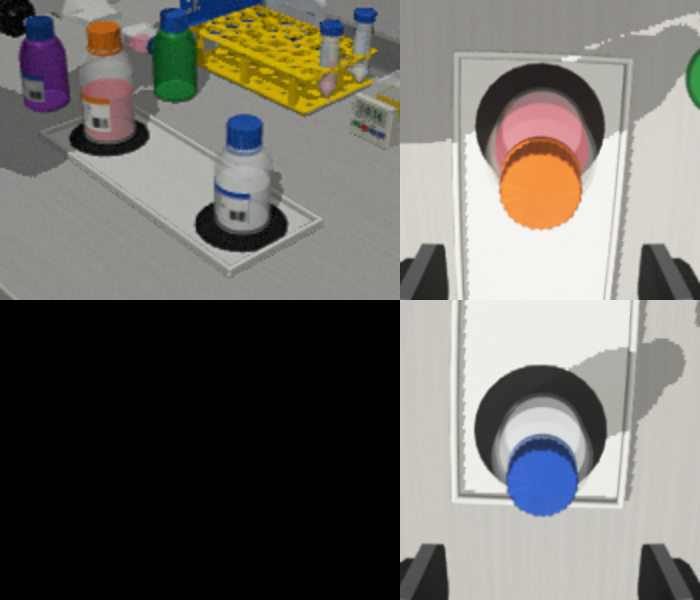

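The picture shows both bottles upright and centred on each other's pads. The arm is clear of everything, so I'm handing in.

```bash
python3 -c "from cell import ctrl; print(ctrl.job_done())"
```

```text
the job is handed in; nothing more can be done
None
```

The bottles are swapped: orange and blue each stand upright, within about 2 mm of the middle of the other's pad by the last camera check. The arm never went near the wash bottle, and I handed the job in at about 21 s of the 62 s allowed.

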